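Slide a tall flavouring bottle into its storage bay

TASK

On the storeroom counter, push the tall amber bottle with the red cap along the counter into the empty bay of the blue stock guide, the bay with the green spot, until it stands upright and wholly inside. It is tall and tips easily, so slide it by pushing low on its body; do not grip, tip, lift or carry it, and leave the jar in the other bay and everything else where it stands. Then take the hand away.

Things in the scene. Friction and masses are not known exactly. Their poses are not given: they have to be found in the camera images.
- bottle: tall amber glass bottle, red cap, white label; loose, upright, 0.25 to 0.5 kg, 250 mm tall: round body 60 mm in diameter up to 145 mm, shoulder to a neck 26 mm in diameter at 185 mm, cap 33 mm in diameter from 222 mm up. Origin: centre of its underside; z up along its axis. Pushed within about 30 mm of the counter it slides; pushed high it topples.
- mark: flat green spot, 72 mm across, on the counter in the middle of the empty bay (nothing to bump on). Origin: its centre, on the counter. A bottle standing centred on it has 8 mm to the bay's back wall, 7 mm to its mouth, 22 mm to each side wall. Its axes mean nothing; use the guide's.
- guide: blue stock guide fixed to the counter, walls 30 mm high, 6 mm thick, no floor. Origin: centre of its footprint (226 mm along its x, 81 along y), on the counter. Two bays at x = -55 and +55 mm, each 104 mm wide and 75 deep inside, open to its -y (mouth at y = -40.5 mm; -y points roughly to the robot's right), back wall's inner face at y = +34.5 mm. z up.
- jar: terracotta-coloured jar with a brass lid, 66 mm in diameter, 100 mm tall, loose, already standing in the other bay; leave it. Origin: centre of its underside.
- spare: bystander: green glass bottle with white cap, same shape and size as the amber one, loose. Origin: centre of its underside.
- can: bystander: can with an orange label, 74 mm in diameter, 110 mm tall, loose. Origin: centre of its underside.
- cakering: bystander: bright steel cake ring, 120 mm in diameter, 50 mm tall, loose. Origin: centre of its underside.
- tub: bystander: white plastic tub, 124 mm in diameter at the lid, 105 mm tall, loose. Origin: centre of its underside.
- sprinkles: bystander: green carton, 50 x 90 x 120 mm tall, loose. Origin: centre of its underside.

How it is judged:
At the end, for the whole second after the job is handed in: The amber bottle stands upright (within 0.06 rad) on the counter, at rest, inside the empty bay, its axis within 26 mm of the centre of the green spot; the jar and the five bystanders are within 30 mm of where they started (horizontal distance between bottle and mark below 0.026 m and angle between bottle's own z axis and vertical below 0.06 rad and height (world z) of bottle below 0.004 m and linear speed of bottle below 0.02 m/s and distance of each of jar, spare, can, cakering, tub, sprinkles from where it was at the start of the episode below 0.03 m); the robot touches nothing.
It fails at once if the amber bottle is tipped by more than 0.35 rad (20 degrees) (angle between bottle's own z axis and vertical above 0.35 rad).
It fails at once if the amber bottle is lifted off the counter (its underside's centre 12 mm up) (height (world z) of bottle above 0.012 m).
It fails at once if the amber bottle is taken between the fingers instead of being pushed (the grasp point within 20 mm of its axis while the fingers touch it) (horizontal distance between the grasp point and bottle below 0.02 m and contact force between the fingers and bottle above 0.5 N).
It fails at once if the jar or a bystander is moved by more than 30 mm (distance of any of jar, spare, can, cakering, tub, sprinkles from where it was at the start of the episode above 0.03 m).
It also fails if it takes over 61 s, if anything falls off the work surface, if the arm or the gripper's body presses on something with over 40 N, if the wrist force passes 120 N, or if a joint passes its speed limit or range.

ROBOT

A 6-joint arm with a two-finger parallel gripper is mounted at the origin on the work surface. World frame = base frame: x ahead of the robot, y to its left, z up, the work surface at z = 0. Lengths are in m, angles in rad, forces in N, time in s.
With the tool pointing down it reaches from about 0.25 to 0.85 m from the base axis. Payload 12.5 kg.
Tool frame: the origin (TCP) lies on the centre line of the jaws, within the pads' length; the fingertips stand ahead of it and the grasp point (between the pads) lies 5 mm behind it (robot.tips_ahead is the z of the fingertips in the tool frame, in m); z points along the fingers, x is the direction in which the jaws open and shut, and the axes are right-handed (so a half turn about z gives the same grasp; the last joint's range is limited). The gripper opens to 93 mm and grips with 3 to 60 N. Pads are 15 mm wide; open, the fingers measure 128 mm over their backs; the gripper's body (75 mm by 188 mm) begins 65 mm behind the grasp point.
Start: joints at [1.187, 0.351, 1.652, -0, 1.139, -0.085], TCP at [0.162, 0.526, 0.233] pointing down, gripper open.
Joint ranges: [-2.75, 2.75], [-0.79, 2.1], [0.01, 2.65], [-1.57, 4.71], [0.07, 3.14], [-2.87, 2.87]. Speed limits (rad/s): [2.22, 2.22, 2.79, 3.14, 3.14, 3.14].

INTERFACE

Orientations are given as a rotation vector (axis times angle).
In Python, from station import sensors, viewer, robot gives the robot as it stands.
- The arm moves only by the tool arm_command, never from a script. Its argument "plan" is text: rows parted by semicolons, each of 5 numbers parted by spaces: the shift along the tool's x, y, z in mm, then the turn about the tool's z in rad, then the closure, from -1 (fully open) to 1 (shut). A call has 1 to 12 rows; each row shifts and turns the commanded pose from where the row before left it, along the tool's axes as they then stand; what a row does not reach is not made up. A row lasts 1/10 s, in which the tool goes at most 50 mm and 8.59 degrees, less where a joint would pass 70% of its speed; a pose out of reach is approached as far as the arm can. A call with a gripper value outside its range is refused whole. The fingers move at their own pace and stop on an object; "squeeze" is the grip in N (left out, the last holds). Time passes only in rows, so rows that do not move let the fingers close. It gives the time, the measured TCP pose, the force and the opening at its end, in the units of the state.
- sensors.state(): the state, without advancing time (a new reading comes with each control period).
- viewer.get_image(name): name is "side" or "top" or "wrist"; returns a dict with "img" (384x512x3 uint8, red, green, blue), "vertical_fov" (degrees; the focal length in pixels is half the picture's height over the tangent of half this angle, whatever the lens; pixels are square), "cx", "cy" (the principal point, pixels), "R" (3x3) and "t" (3): a world point X has camera coordinates R X + t; the wrist camera has in their place "mount" (4x4, takes a point from camera to tool coordinates, whose origin is the TCP and whose axes are the tool frame's). Camera axes: x right, y down, z forward; pixel columns grow to the right and rows downward; lengths in m; the calibration is good to about 2 mm. A picture is of the moment at which its call begins: read the wrist's pose just before it. There is no depth.
- robot.close_job(): hands the job in, once; it reports no verdict.
The state is a dict: "clock": time; "joints": joint angles; "qd": joint speeds; "effort": joint torques, N m; "eef_pos": TCP position; "ee_rot": TCP orientation; "wrist_force": force on the tool from outside, world axes, zero at the start; "torque": the same for the moment, N m; "opening": finger opening in m.
Only numpy, scipy, OpenCV 4.12 (cv2) and the standard library are available. Lean on these libraries where they do the work, as an engineer would, in place of code of your own. Each camera call takes 0.05 s, during which the arm holds its last target.

## Working session

There is one attempt and no reset: what is moved stays moved. The work goes in short steps, Python scripts to look and compute and a tool call to move; the robot and the scene stay as the last step left them, time stands still between calls to the robot, and variables do not carry over. Pictures are saved under pics/ and viewed, and the job is handed in when it is done.

Besides the shell and the picture viewer there is one more tool, called after ">>>" as name(argument=value, ...), one argument or row to a line, values as JSON. arm_command: Moves the arm, as the interface text tells. Its arguments: {"type":"object","properties":{"plan":{"type":"string"},"squeeze":{"type":"number"}},"required":["plan"]}

```bash
mkdir -p pics
cat > h.py <<'E'
import numpy as np, cv2
from station import sensors, viewer, robot
def grab(n,f):
    s=sensors.state(); d=viewer.get_image(n); cv2.imwrite('pics/'+f,cv2.cvtColor(d['img'],cv2.COLOR_RGB2BGR)); return s,d
def K(d):
    f=192/np.tan(np.radians(d['vertical_fov'])/2); return f
def ray(d,u,v,z):
    f=K(d); R=np.array(d['R']);t=np.array(d['t'])
    c=-R.T@t; r=R.T@np.array([(u-d['cx'])/f,(v-d['cy'])/f,1]); return c+r*(z-c[2])/r[2]
def proj(d,X):
    f=K(d); p=np.array(d['R'])@np.array(X)+np.array(d['t']); return f*p[0]/p[2]+d['cx'],f*p[1]/p[2]+d['cy']
E
python3 - <<'E'
from h import *
import pickle
for n in ['top','side','wrist']:
    s,d=grab(n,n+'0.png'); pickle.dump(d,open(n+'0.pkl','wb'))
    print(n,{k:v for k,v in d.items() if k!='img'})
print(s,robot.tips_ahead)
E
```

```text
top {'vertical_fov': 42.45403882237481, 'cx': 252.5255059155288, 'cy': 191.5485388135971, 'R': array([[ 2.10610975e-02, -9.99778183e-01, -1.20764383e-04],
       [-9.88798854e-01, -2.08119570e-02, -1.47796106e-01],
       [ 1.47760809e-01,  3.23215989e-03, -9.89017844e-01]]), 't': array([0.07516247, 0.58858503, 1.39113001])}
side {'vertical_fov': 53.04379500970378, 'cx': 254.52895127974784, 'cy': 194.62106236024755, 'R': array([[ 0.71234302, -0.70182221,  0.0036074 ],
       [-0.47040568, -0.48125933, -0.73966746],
       [ 0.52085115,  0.52520001, -0.67296288]]), 't': array([-0.38698491,  0.35972121,  0.65939997])}
wrist {'vertical_fov': 71.16167085981779, 'cx': 253.17840743044107, 'cy': 194.00950528921808, 'mount': array([[ 9.99999666e-01,  8.07490736e-04, -1.29245625e-04,
        -4.60630967e-04],
       [-7.36084163e-04,  9.57653727e-01,  2.87921512e-01,
        -8.13339924e-02],
       [ 3.56266508e-04, -2.87921321e-01,  9.57654001e-01,
        -1.52273684e-01],
       [ 0.00000000e+00,  0.00000000e+00,  0.00000000e+00,
         1.00000000e+00]])}
{'clock': 0.1, 'joints': array([ 1.18740865e+00,  3.51152688e-01,  1.65236005e+00,  1.81278557e-05,
        1.13912845e+00, -8.46126440e-02]), 'qd': array([-1.38973353e-03, -1.29529101e-03, -9.83742914e-04,  1.52220533e-03,
        1.19317802e-03,  5.30734071e-05]), 'effort': array([ 7.50555555e-04, -4.98031175e+01, -2.85705024e+01,  6.99977763e-02,
        2.38120527e-02, -1.11631783e-05]), 'eef_pos': array([0.16175659, 0.5253584 , 0.23217153]), 'ee_rot': array([ 2.52689888e+00,  1.86574957e+00, -1.41623177e-03]), 'wrist_force': array([-0.64791101,  0.21959862,  0.37637652]), 'torque': array([ 0.05212169, -0.0048747 ,  0.03987076]), 'opening': 0.09302995608994138} 0.014
```

View pics/top0.png

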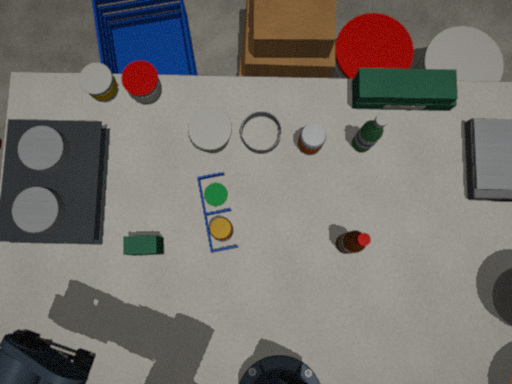

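View pics/side0.png

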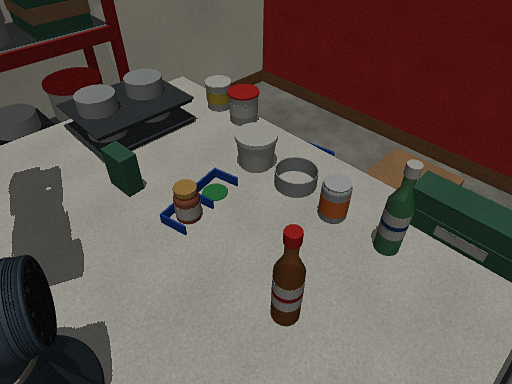

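View pics/wrist0.png

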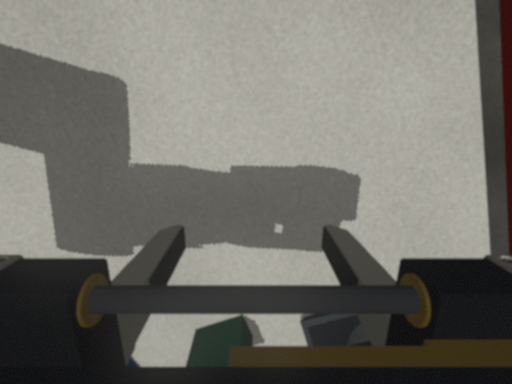

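Run:
```python
from h import *
import pickle
d=pickle.load(open('top0.pkl','rb'));s=pickle.load(open('side0.pkl','rb'))
for n,q in(('top',d),('side',s)):
    hsv=cv2.cvtColor(q['img'],cv2.COLOR_RGB2HSV)
    m=cv2.inRange(hsv,(50,150,60),(75,255,255))
    for nm,m in(('green',m),('red',cv2.inRange(hsv,(0,180,120),(6,255,255))|cv2.inRange(hsv,(174,180,120),(180,255,255))),('orangejar',cv2.inRange(hsv,(12,120,100),(24,255,255)))):
        k,l,st,c=cv2.connectedComponentsWithStats(m)
        for i in range(1,k):
            if st[i,4]>30: print(n,nm,st[i],c[i].round(1),ray(q,*c[i],0).round(4),ray(q,*c[i],.25).round(4))
b=cv2.cvtColor(d['img'],cv2.COLOR_RGB2BGR)
c=cv2.resize(b[90:260,190:390],None,fx=4,fy=4,interpolation=cv2.INTER_CUBIC);cv2.imwrite('pics/tc.png',c[:600])
b=cv2.cvtColor(s['img'],cv2.COLOR_RGB2BGR)
cv2.imwrite('pics/sc.png',cv2.resize(b[160:340,150:350],None,fx=3.3,fy=3.3,interpolation=cv2.INTER_CUBIC)[:600])
cv2.imwrite('pics/tc2.png',cv2.resize(b[90:260,190:390],None,fx=1,fy=1))
```

```text
top green [205 183  22  23 375] [215.5 194.1] [ 0.5834  0.1983 -0.    ] [0.5478 0.1786 0.25  ]
top red [ 336   13   78   65 3655] [373.2  44. ] [ 1.0685 -0.2803  0.    ] [ 0.95   -0.2183  0.25  ]
top red [122  61  36  34 937] [139.4  77.8] [0.9425 0.4455 0.    ] [0.8455 0.3836 0.25  ]
top red [358 234  12  12 114] [363.2 239.1] [ 0.4585 -0.2418  0.    ] [ 0.4442 -0.1863  0.25  ]
top orangejar [245   0  90  67 832] [287.8  56.6] [ 1.0214 -0.0134  0.    ] [0.9109 0.0031 0.25  ]
top orangejar [ 254    0   82   40 3179] [294.2  19. ] [ 1.1468 -0.0324  0.    ] [ 1.0149 -0.0127  0.25  ]
top orangejar [210 218  22  21 369] [220.3 228.1] [0.4822 0.1806 0.    ] [0.4638 0.1639 0.25  ]
side green [202 184  26  17 305] [215.2 191.7] [0.5825 0.1951 0.    ] [ 0.4134 -0.0298  0.25  ]
side red [228  84  31  15 361] [242.9  90.8] [1.0419 0.5709 0.    ] [0.7113 0.2139 0.25  ]
side red [284 225  19  14 208] [293.3 231.2] [ 0.626  -0.0534  0.    ] [ 0.4416 -0.191   0.25  ]
side orangejar [ 365  148   99   41 1245] [403.7 168.6] [ 1.0499 -0.1179  0.    ] [ 0.7165 -0.2328  0.25  ]
side orangejar [173 180  24  15 281] [184.1 186.8] [0.5334 0.2717 0.    ] [0.3816 0.0198 0.25  ]
```

View pics/tc.png

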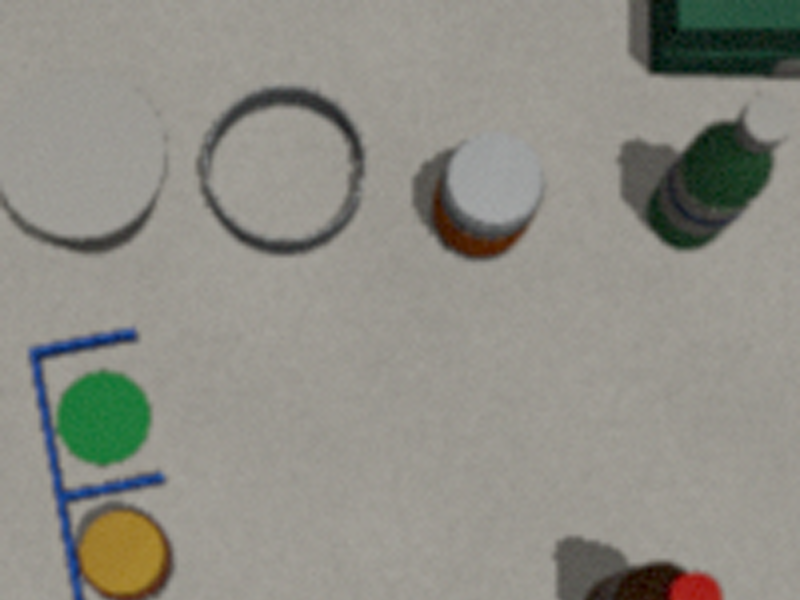

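View pics/sc.png

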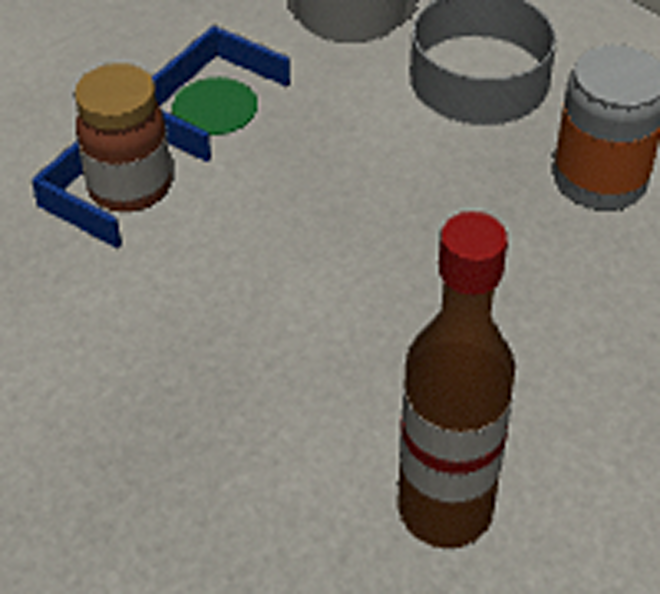

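>>> arm_command(
  plan="-32 31 -5 0 -1;-32 31 -5 0 -1;-32 31 0 0 -1;-32 31 0 0 -1;-32 31 0 0 -1;-32 31 0 0 -1;-32 31 0 0 -1;-32 31 0 0 -1;-32 31 0 0 -1;-32 31 0 0 -1;-32 31 0 0 -1;-32 31 0 0 -1",
)

```text
clock: 1.35
eef_pos: [0.4048, 0.0473, 0.2427]
ee_rot: [2.527, 1.866, 0.0]
wrist_force: [0.3, 1.2, 0.1]
opening: 0.0929
```

Run:
```python
from h import *
for n in ['top','side','wrist']:
    s,d=grab(n,n+'1.png')
a=cv2.imread('pics/side1.png');cv2.imwrite('pics/side1b.png',cv2.resize(a,(800,600),interpolation=cv2.INTER_CUBIC))
print(s['eef_pos'],s['ee_rot'],s['joints'])
```

```text
[0.40593069 0.0455828  0.24262302] [2.53103047e+00 1.85956365e+00 7.94072649e-05] [-1.82070042e-03  7.45516998e-02  1.97678297e+00 -7.62704635e-04
  1.08969662e+00 -1.26874990e+00]
```

View pics/side1b.png

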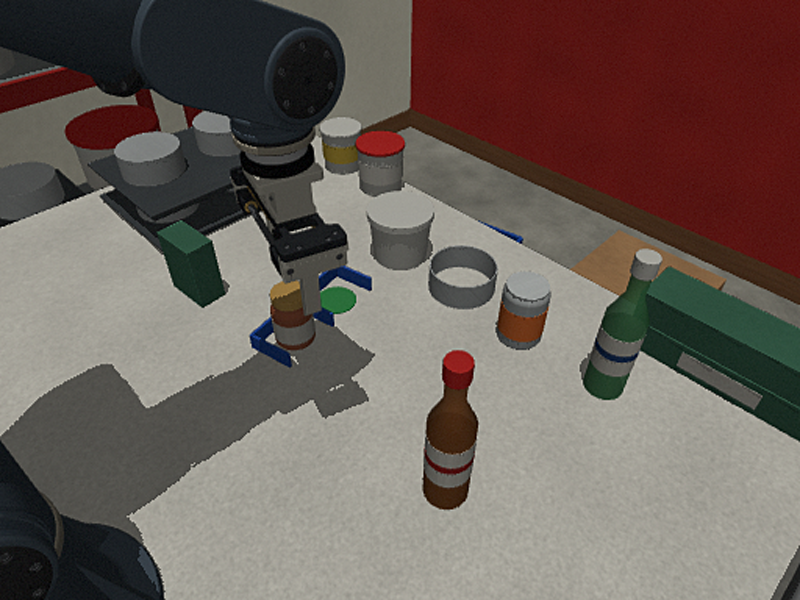

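View pics/wrist1.png

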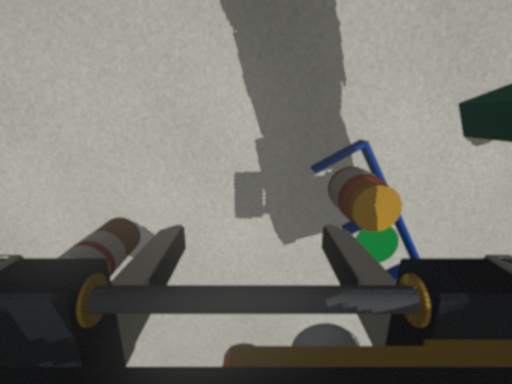

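View pics/top1.png

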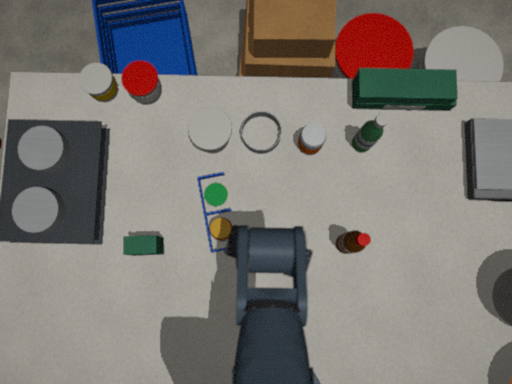

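Run:
```python
import cv2
a=cv2.imread('pics/side1.png');cv2.imwrite('pics/z.png',cv2.convertScaleAbs(cv2.resize(a[90:220,130:260],(600,600),interpolation=cv2.INTER_CUBIC),alpha=1.8))
a=cv2.imread('pics/wrist1.png');cv2.imwrite('pics/zw.png',cv2.convertScaleAbs(cv2.resize(a[200:],(800,290),interpolation=cv2.INTER_CUBIC),alpha=3,beta=10))
```

```text
(no output)
```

View pics/z.png

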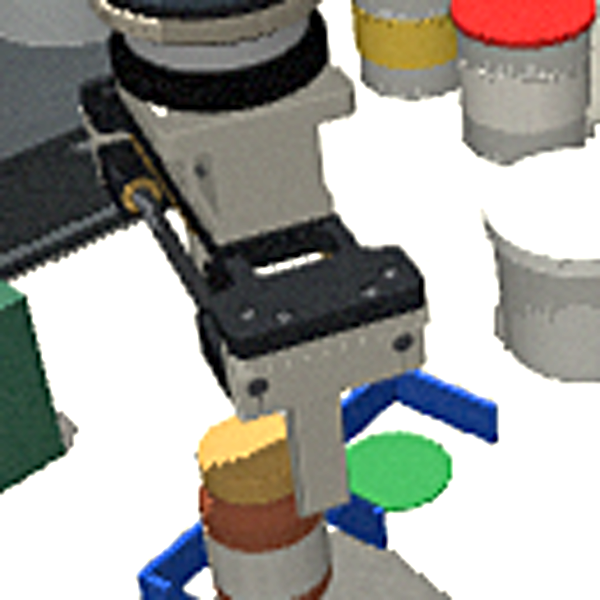

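View pics/zw.png

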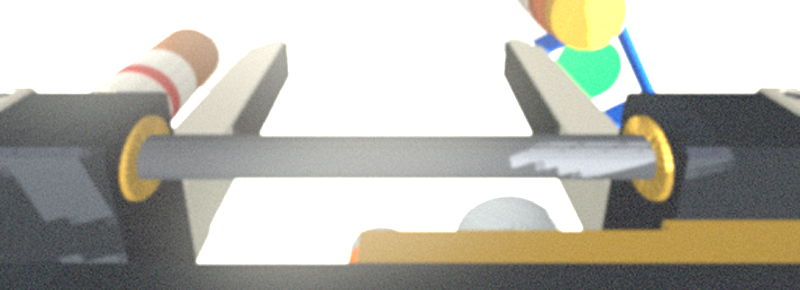

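Run:
```python
from h import *
import pickle
from scipy.spatial.transform import Rotation as Ro
d=pickle.load(open('side0.pkl','rb'))
R=Ro.from_rotvec([2.5300,1.861,0]).as_matrix(); p=np.array([.4057,.0458,.2426])
a=cv2.imread('pics/side1.png'); z=cv2.convertScaleAbs(cv2.resize(a[90:220,130:260],(800,800),interpolation=cv2.INTER_CUBIC),alpha=1.8)
S=800/130
def pt(x,y,zz):
    u,v=proj(d,p+R@np.array([x,y,zz])/1000); return int((u-130)*S),int((v-90)*S)
for x,c in((-64,(0,0,255)),(-94,(255,0,0)),(-47,(0,160,0))):
    for y in(-7.5,7.5): cv2.line(z,pt(x,y,14),pt(x,y,-70),c,1)
    for zz in(-70,):
        cv2.line(z,pt(x,-37.5,zz),pt(x,37.5,zz),c,1)
    for y in(-37.5,37.5): cv2.line(z,pt(x,y,-70),pt(x,y,-100),c,1)
cv2.imwrite('pics/z2.png',z[:,:][150:750])
```

```text
(no output)
```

View pics/z2.png

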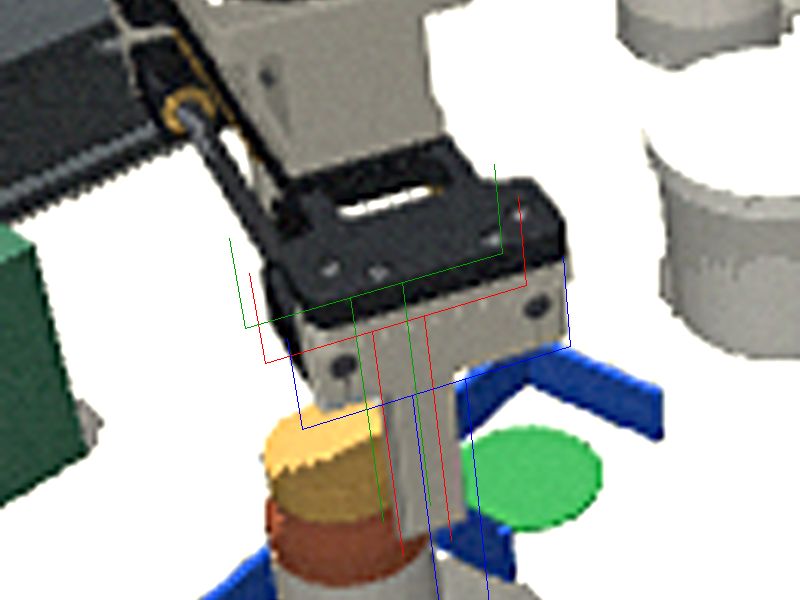

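>>> arm_command(
  plan="13 43 -8 0 0;13 43 -8 0 0;13 43 -8 0 0;13 43 -8 0 0;13 43 -8 0 0;13 43 0 0 0;13 43 0 0 0;13 43 0 0 0;13 43 0 0 0;13 43 0 0 0;13 43 0 0 0;13 43 0 0 0",
)

```text
clock: 2.7
eef_pos: [0.8793, 0.0485, 0.2818]
ee_rot: [2.521, 1.865, 0.014]
wrist_force: [-0.0, 0.8, 0.3]
opening: 0.0464
```

Run:
```python
from h import *
from scipy.spatial.transform import Rotation as Ro
s=sensors.state(); print(s['clock'],s['eef_pos'],s['joints'].round(3)); print(Ro.from_rotvec(s['ee_rot']).as_matrix().round(3))
import pickle
d=pickle.load(open('top0.pkl','rb'));e=pickle.load(open('side0.pkl','rb'))
# guide corners, top px (crop/4 + offset)
f=lambda x,y:(190+x/4,90+y/4)
for n,q in dict(backcorner=(35,352),mouth_outer=(137,335),div_mouth=(163,478),div_back=(62,497)).items(): print(n,ray(d,*f(*q),.03).round(4))
# bottle base check side
b=np.array([.4425,-.1885])
for a in np.linspace(0,2*np.pi,8,endpoint=False): print(np.round(proj(e,[b[0]+.03*np.cos(a),b[1]+.03*np.sin(a),0]),1),end=' ')
print(ray(e,0,60,0), ray(e,120,60,0))
```

```text
2.7 [0.87930608 0.04852861 0.28176335] [ 2.000e-03  1.160e+00  1.080e-01  1.000e-03  1.863e+00 -1.271e+00]
[[ 0.293  0.956  0.01 ]
 [ 0.956 -0.293  0.001]
 [ 0.004  0.01  -1.   ]]
backcorner [0.6259 0.2467 0.03  ]
mouth_outer [0.6402 0.172  0.03  ]
div_mouth [0.5347 0.1499 0.03  ]
div_back [0.5192 0.223  0.03  ]
[293.6 303.5] [283.3 299.7] [273.4 303.3] [269.4 312.4] [274.  321.9] [284.7 326. ] [295. 322.] [298.6 312.6] [0.46713683 1.53235186 0.        ] [0.84854137 1.16291179 0.        ]
```

>>> arm_command(
  plan="13 43 0 0 0;13 43 0 0 0;13 43 0 0 0",
)

```text
clock: 3.0
eef_pos: [0.9112, 0.043, 0.2521]
ee_rot: [2.488, 1.84, 0.106]
wrist_force: [-0.3, -0.1, 1.0]
opening: 0.0464
```

```bash
cat > st.py <<'E'
from h import *
from scipy.spatial.transform import Rotation as Ro
s=sensors.state(); print(s['clock'],s['eef_pos'].round(4),s['joints'].round(3),s['wrist_force'].round(1)); print(Ro.from_rotvec(s['ee_rot']).as_matrix().round(3))
E
python3 st.py
```

```text
3.0 [0.9112 0.043  0.2521] [-0.005  1.239  0.015  0.005  1.806 -1.277] [-0.3 -0.1  1. ]
[[ 0.292  0.953  0.081]
 [ 0.956 -0.293  0.005]
 [ 0.028  0.077 -0.997]]
```

>>> arm_command(
  plan="14 46 0 0 0;14 46 0 0 0;14 46 0 0 0;14 46 0 0 0",
)

```text
clock: 3.4
eef_pos: [0.9477, 0.0365, 0.2367]
ee_rot: [2.428, 1.796, 0.251]
wrist_force: [-0.3, -0.1, -0.2]
opening: 0.0467
```

```bash
python3 st.py
```

```text
3.4 [0.9477 0.0365 0.2367] [-0.014  1.262  0.014  0.012  1.666 -1.285] [-0.3 -0.1 -0.2]
[[ 0.286  0.938  0.198]
 [ 0.956 -0.294  0.009]
 [ 0.067  0.187 -0.98 ]]
```

>>> arm_command(
  plan="-14 -46 0 0 0;-14 -46 0 0 0;-14 -46 0 0 0;0 0 0 0 0",
)

```text
clock: 3.8
eef_pos: [0.8897, 0.0366, 0.2231]
ee_rot: [2.435, 1.801, 0.238]
wrist_force: [-1.1, 0.5, -0.1]
opening: 0.0465
```

```bash
python3 st.py
```

```text
3.8 [0.8897 0.0366 0.2231] [-0.015  0.975  0.618  0.013  1.361 -1.29 ] [-1.1  0.5 -0.1]
[[ 0.287  0.94   0.186]
 [ 0.956 -0.294  0.01 ]
 [ 0.064  0.175 -0.982]]
```

```bash
cat > plan.py <<'E'
from h import *
import sys
from scipy.spatial.transform import Rotation as Ro
def plan(target,turn,n,start=None,R=None,cl=0):
    s=sensors.state()
    p=np.array(s['eef_pos']) if start is None else np.array(start); R=Ro.from_rotvec(s['ee_rot']).as_matrix() if R is None else R
    d=np.array(target,float)-p; rows=[]
    for i in range(n):
        l=R.T@((np.array(target)-p)/(n-i)*1000); l=np.round(l); t=round(turn/n,3)
        p=p+R@l/1000; R=R@Ro.from_rotvec([0,0,t]).as_matrix()
        rows.append('%d %d %d %g %g'%(*l,t,cl))
    print(';'.join(rows)); print(p.round(3), 'x',R[:,0].round(2),'y',R[:,1].round(2),'z',R[:,2].round(2)); return p,R
E
python3 - <<'E'
from plan import *
p,R=plan([.52,.25,.30],.72,10)
p,R=plan([.1,.6,.30],.72,12,p,R)
E
```

```text
10 -40 -14 0.072 0;7 -40 -14 0.072 0;5 -41 -14 0.072 0;2 -41 -14 0.072 0;-1 -41 -14 0.072 0;-4 -41 -14 0.072 0;-7 -40 -15 0.072 0;-11 -40 -14 0.072 0;-13 -38 -15 0.072 0;-16 -38 -14 0.072 0
[0.52 0.25 0.3 ] x [0.84 0.52 0.16] y [ 0.52 -0.85  0.09] z [ 0.19  0.01 -0.98]
-14 -43 -6 0.06 0;-16 -42 -6 0.06 0;-19 -41 -6 0.06 0;-21 -40 -6 0.06 0;-24 -38 -6 0.06 0;-26 -37 -6 0.06 0;-28 -35 -7 0.06 0;-30 -34 -6 0.06 0;-32 -32 -7 0.06 0;-34 -29 -6 0.06 0;-36 -27 -7 0.06 0;-38 -26 -6 0.06 0
[0.1 0.6 0.3] x [ 0.97 -0.17  0.18] y [-0.16 -0.99 -0.04] z [ 0.19  0.01 -0.98]
```

>>> arm_command(
  plan="10 -40 -14 0.072 0;7 -40 -14 0.072 0;5 -41 -14 0.072 0;2 -41 -14 0.072 0;-1 -41 -14 0.072 0;-4 -41 -14 0.072 0;-7 -40 -15 0.072 0;-11 -40 -14 0.072 0;-13 -38 -15 0.072 0;-16 -38 -14 0.072 0",
)

```text
clock: 4.8
eef_pos: [0.5238, 0.2503, 0.301]
ee_rot: [2.966, 0.837, 0.304]
wrist_force: [0.3, 0.4, 0.8]
opening: 0.047
```

```bash
python3 st.py
python3 - <<'E'
from plan import *
p,R=plan([.0,.65,.30],.78,12)
p,R=plan([-.09,.80,.30],.0,4,p,R)
E
```

```text
4.8 [0.5238 0.2503 0.301 ] [ 0.397  0.259  1.617 -0.077  1.077 -0.123] [0.3 0.4 0.8]
[[ 0.835  0.513  0.2  ]
 [ 0.522 -0.853  0.01 ]
 [ 0.176  0.096 -0.98 ]]
-19 -51 -8 0.065 0;-22 -49 -8 0.065 0;-26 -48 -8 0.065 0;-29 -46 -8 0.065 0;-31 -44 -8 0.065 0;-34 -42 -9 0.065 0;-37 -40 -8 0.065 0;-40 -37 -9 0.065 0;-42 -35 -8 0.065 0;-44 -32 -9 0.065 0;-46 -29 -8 0.065 0;-47 -26 -9 0.065 0
[0.   0.65 0.3 ] x [ 0.95 -0.23  0.19] y [-0.22 -0.97 -0.06] z [ 0.2   0.01 -0.98]
-30 -31 -4 0 0;-30 -32 -4 0 0;-30 -31 -4 0 0;-31 -32 -4 0 0
[-0.09  0.8   0.3 ] x [ 0.95 -0.23  0.19] y [-0.22 -0.97 -0.06] z [ 0.2   0.01 -0.98]
```

>>> arm_command(
  plan="-17 -46 -7 0.065 0;-20 -45 -8 0.065 0;-24 -43 -8 0.065 0;-26 -41 -8 0.065 0;-28 -40 -8 0.065 0;-31 -38 -8 0.065 0;-34 -36 -8 0.065 0;-36 -34 -8 0.065 0;-38 -32 -8 0.065 0;-40 -29 -8 0.065 0;-41 -26 -8 0.065 0;-42 -23 -8 0.065 0",
)

```text
clock: 6.0
eef_pos: [0.047, 0.61, 0.3044]
ee_rot: [-3.073, 0.354, -0.306]
wrist_force: [1.3, 1.2, 0.4]
opening: 0.0468
```

```bash
python3 st.py
python3 - <<'E'
from plan import *
p,R=plan([-.09,.78,.30],.0,5)
E
```

```text
6.0 [0.047  0.61   0.3044] [ 1.503  0.401  1.412 -0.206  1.309  1.784] [1.3 1.2 0.4]
[[ 0.955 -0.222  0.199]
 [-0.229 -0.973  0.011]
 [ 0.191 -0.056 -0.98 ]]
-34 -27 -4 0 0;-34 -27 -4 0 0;-34 -27 -4 0 0;-34 -27 -5 0 0;-34 -27 -4 0 0
[-0.089  0.78   0.3  ] x [ 0.95 -0.23  0.19] y [-0.22 -0.97 -0.06] z [ 0.2   0.01 -0.98]
```

>>> arm_command(
  plan="-34 -27 -4 0 0;-34 -27 -4 0 0;-34 -27 -4 0 0;-34 -27 -5 0 0;-34 -27 -4 0 0;-16 -45 -1 0 0;-16 -45 -1 0 0;-16 -45 -1 0 0;-16 -45 -1 0 0;-16 -45 -1 0 0;-16 -45 -1 0 0;-16 -45 -1 0 0",
)

```text
clock: 7.2
eef_pos: [-0.0973, 0.9082, 0.263]
ee_rot: [-2.974, 0.321, -0.264]
wrist_force: [0.6, -0.1, 0.5]
opening: 0.0464
```

```bash
python3 st.py
```

```text
7.2 [-0.0973  0.9082  0.263 ] [ 1.684  1.235  0.012 -0.207  1.792  1.843] [ 0.6 -0.1  0.5]
[[ 0.962 -0.198  0.188]
 [-0.223 -0.968  0.118]
 [ 0.159 -0.155 -0.975]]
```

Tilting about the right way; keep extending.

>>> arm_command(
  plan="-16 -46 0 0 0;-16 -46 0 0 0;-16 -46 0 0 0;-16 -46 0 0 0;-16 -46 0 0 0;-16 -46 0 0 0;-16 -46 0 0 0;-16 -46 0 0 0;-16 -46 0 0 0;-16 -46 0 0 0",
)

```text
clock: 8.2
eef_pos: [-0.1062, 0.9877, 0.2665]
ee_rot: [-2.699, 0.251, -0.151]
wrist_force: [0.3, 0.2, -0.4]
opening: 0.0467
```

```bash
python3 st.py
```

```text
8.2 [-0.1062  0.9877  0.2665] [ 1.681  1.252  0.012 -0.189  1.478  1.846] [ 0.3  0.2 -0.4]
[[ 0.978 -0.153  0.144]
 [-0.199 -0.894  0.402]
 [ 0.068 -0.421 -0.904]]
```

>>> arm_command(
  plan="-16 -46 0 0 0;-16 -46 0 0 0;-16 -46 0 0 0;-16 -46 0 0 0;-16 -46 0 0 0;-16 -46 0 0 0",
)

```text
clock: 8.8
eef_pos: [-0.1216, 1.0144, 0.325]
ee_rot: [-2.538, 0.213, -0.092]
wrist_force: [-0.2, -0.5, -0.7]
opening: 0.0463
```

```bash
python3 st.py
```

```text
8.8 [-0.1216  1.0144  0.325 ] [ 1.69   1.209  0.013 -0.183  1.35   1.845] [-0.2 -0.5 -0.7]
[[ 0.985 -0.132  0.112]
 [-0.172 -0.816  0.551]
 [ 0.019 -0.562 -0.827]]
```

Run:
```python
from plan import *
p,R=plan([.05,.80,.33],0,7,cl=.2)
p,R=plan([.35,.25,.33],0,15,p,R,cl=.2)
```

```text
29 21 -15 0 0.2;30 21 -15 0 0.2;29 22 -15 0 0.2;30 21 -14 0 0.2;29 22 -15 0 0.2;30 21 -14 0 0.2;29 22 -15 0 0.2
[0.05 0.8  0.33] x [ 0.98 -0.17  0.02] y [-0.13 -0.82 -0.56] z [ 0.11  0.55 -0.83]
26 27 -18 0 0.2;26 27 -18 0 0.2;26 27 -18 0 0.2;26 27 -18 0 0.2;26 27 -18 0 0.2;26 27 -18 0 0.2;26 27 -18 0 0.2;26 28 -18 0 0.2;26 27 -18 0 0.2;26 28 -18 0 0.2;26 27 -18 0 0.2;26 28 -18 0 0.2;26 27 -18 0 0.2;26 28 -18 0 0.2;26 27 -17 0 0.2
[0.35 0.25 0.33] x [ 0.98 -0.17  0.02] y [-0.13 -0.82 -0.56] z [ 0.11  0.55 -0.83]
```

>>> arm_command(
  plan="29 21 -15 0 0.2;30 21 -15 0 0.2;29 22 -15 0 0.2;30 21 -14 0 0.2;29 22 -15 0 0.2;30 21 -14 0 0.2;29 22 -15 0 0.2;26 27 -18 0 0.2;26 27 -18 0 0.2;26 27 -18 0 0.2",
)

```text
clock: 9.8
eef_pos: [0.0847, 0.7293, 0.333]
ee_rot: [-2.538, 0.213, -0.095]
wrist_force: [0.7, 1.2, 0.3]
opening: 0.0368
```

```bash
python3 st.py
python3 - <<'E'
from plan import *
p,R=plan([.36,.22,.33],0,12,cl=.2)
E
```

```text
9.8 [0.0847 0.7293 0.333 ] [ 1.398  0.37   1.486 -0.029  0.688  1.582] [0.7 1.2 0.3]
[[ 0.985 -0.131  0.115]
 [-0.173 -0.816  0.551]
 [ 0.021 -0.562 -0.827]]
30 32 -21 0 0.2;30 32 -21 0 0.2;30 32 -20 0 0.2;30 32 -21 0 0.2;30 32 -20 0 0.2;30 32 -21 0 0.2;30 32 -20 0 0.2;30 31 -21 0 0.2;30 32 -20 0 0.2;30 31 -21 0 0.2;30 32 -20 0 0.2;29 31 -21 0 0.2
[0.36  0.22  0.331] x [ 0.98 -0.17  0.02] y [-0.13 -0.82 -0.56] z [ 0.11  0.55 -0.83]
```

Works smoothly, tilt kept. Continue.

>>> arm_command(
  plan="30 32 -21 0 0.2;30 32 -21 0 0.2;30 32 -20 0 0.2;30 32 -21 0 0.2;30 32 -20 0 0.2;30 32 -21 0 0.2;30 32 -20 0 0.2;30 31 -21 0 0.2;30 32 -20 0 0.2;30 31 -21 0 0.2;30 32 -20 0 0.2;29 31 -21 0 0.2",
)

```text
clock: 11.0
eef_pos: [0.36, 0.2197, 0.3316]
ee_rot: [-2.539, 0.212, -0.099]
wrist_force: [0.7, 0.7, 0.9]
opening: 0.0371
```

```bash
python3 st.py
python3 - <<'E'
from plan import *
p,R=plan([.33,-.10,.33],0,7,cl=.2)
p,R=plan([.38,-.31,.33],0,5,p,R,cl=.2)
E
```

```text
11.0 [0.36   0.2197 0.3316] [ 0.085 -0.126  2.057  0.644  1.109 -0.013] [0.7 0.7 0.9]
[[ 0.985 -0.13   0.117]
 [-0.173 -0.817  0.55 ]
 [ 0.025 -0.561 -0.827]]
4 38 -25 0 0.2;4 38 -25 0 0.2;4 38 -26 0 0.2;3 38 -25 0 0.2;4 38 -26 0 0.2;3 38 -25 0 0.2;4 38 -26 0 0.2
[ 0.33 -0.1   0.33] x [ 0.98 -0.17  0.02] y [-0.13 -0.82 -0.56] z [ 0.12  0.55 -0.83]
17 33 -22 0 0.2;17 33 -22 0 0.2;17 33 -22 0 0.2;17 33 -22 0 0.2;17 33 -21 0 0.2
[ 0.38 -0.31  0.33] x [ 0.98 -0.17  0.02] y [-0.13 -0.82 -0.56] z [ 0.12  0.55 -0.83]
```

>>> arm_command(
  plan="4 38 -25 0 0.2;4 38 -25 0 0.2;4 38 -26 0 0.2;3 38 -25 0 0.2;4 38 -26 0 0.2;3 38 -25 0 0.2;4 38 -26 0 0.2;17 33 -22 0 0.2;17 33 -22 0 0.2;17 33 -22 0 0.2;17 33 -22 0 0.2;17 33 -21 0 0.2",
)

```text
clock: 12.2
eef_pos: [0.3795, -0.3097, 0.3294]
ee_rot: [-2.542, 0.213, -0.097]
wrist_force: [1.1, -0.1, 0.3]
opening: 0.0371
```

```bash
python3 st.py
python3 - <<'E'
from plan import *
p,R=plan([.392,-.293,.12],0,6,cl=.2)
p,R=plan([.392,-.293,.024],0,4,p,R,cl=.2)
E
```

```text
12.2 [ 0.3795 -0.3097  0.3294] [-0.997  0.345  1.528  0.409  1.703 -0.866] [ 1.1 -0.1  0.3]
[[ 0.985 -0.131  0.116]
 [-0.173 -0.819  0.547]
 [ 0.023 -0.559 -0.829]]
1 17 31 0 0.2;1 17 31 0 0.2;1 17 31 0 0.2;1 17 30 0 0.2;0 17 31 0 0.2;1 17 30 0 0.2
[ 0.392 -0.293  0.12 ] x [ 0.98 -0.17  0.02] y [-0.13 -0.82 -0.56] z [ 0.12  0.55 -0.83]
-1 13 20 0 0.2;-1 13 20 0 0.2;0 14 20 0 0.2;-1 13 20 0 0.2
[ 0.392 -0.292  0.024] x [ 0.98 -0.17  0.02] y [-0.13 -0.82 -0.56] z [ 0.12  0.55 -0.83]
```

>>> arm_command(
  plan="1 17 31 0 0.2;1 17 31 0 0.2;1 17 31 0 0.2;1 17 30 0 0.2;0 17 31 0 0.2;1 17 30 0 0.2;-1 13 20 0 0.2;-1 13 20 0 0.2;0 14 20 0 0.2;-1 13 20 0 0.2;0 0 0 0 0.2",
)

```text
clock: 13.3
eef_pos: [0.3904, -0.2891, 0.022]
ee_rot: [-2.539, 0.213, -0.093]
wrist_force: [-0.6, 0.6, -0.2]
opening: 0.0372
```

```bash
python3 st.py
python3 - <<'E'
from h import *
for n in ['side','wrist']:
    s,d=grab(n,n+'2.png')
a=cv2.imread('pics/side2.png');cv2.imwrite('pics/side2b.png',cv2.convertScaleAbs(cv2.resize(a,(800,600),interpolation=cv2.INTER_CUBIC),alpha=1.5))
E
```

```text
13.3 [ 0.3904 -0.2891  0.022 ] [-0.96   0.751  1.747  0.469  1.126 -1.102] [-0.6  0.6 -0.2]
[[ 0.985 -0.132  0.113]
 [-0.173 -0.817  0.55 ]
 [ 0.019 -0.562 -0.827]]
```

View pics/side2b.png

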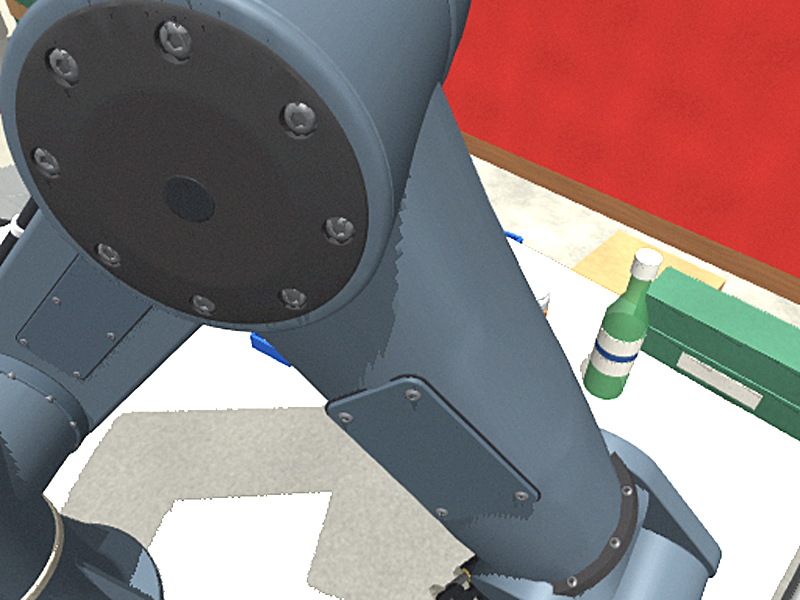

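View pics/wrist2.png

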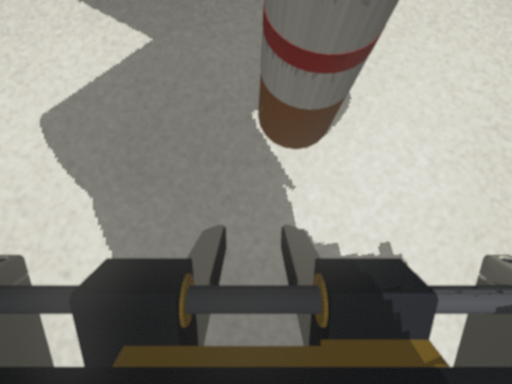

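```bash
cat > w.py <<'E'
from h import *
from scipy.spatial.transform import Rotation as Ro
def wproj(s,d,X):
    T=np.eye(4);T[:3,:3]=Ro.from_rotvec(s['ee_rot']).as_matrix();T[:3,3]=s['eef_pos']
    c=np.linalg.inv(T@d['mount'])@np.r_[X,1]; f=K(d); return np.array([f*c[0]/c[2]+d['cx'],f*c[1]/c[2]+d['cy']])
def wray(s,d,u,v,z=0):
    T=np.eye(4);T[:3,:3]=Ro.from_rotvec(s['ee_rot']).as_matrix();T[:3,3]=s['eef_pos'];M=T@d['mount']
    f=K(d); r=M[:3,:3]@[(u-d['cx'])/f,(v-d['cy'])/f,1]; c=M[:3,3]; return c+r*(z-c[2])/r[2]
def base(s,d,b):
    return np.array([wproj(s,d,[b[0]+.03*np.cos(a),b[1]+.03*np.sin(a),0]) for a in np.linspace(0,6.283,72)])
E
python3 - <<'E'
from w import *
s,d=grab('wrist','wrist3.png'); B=base(s,d,(.442,-.188)); i=B[:,1].argmax(); print(B[i],B[:,0].min(),B[:,0].max())
print(wray(s,d,295,148))
from plan import plan
f=np.array([.199,.98]); c=np.array([.442,-.188])-.0377*f; print(c)
e=np.array([.525,.851])
p,R=plan([*(c-.015*e),.024],0,5,cl=.2)
P=np.array([.607,.079])-.0377*f
p,R=plan([*(c+.06*e),.024],0,12,p,R,cl=.2)
E
```

```text
[292.97542089 150.07360114] 256.67909026469675 327.93687865105335
[ 0.43808509 -0.21586055  0.        ]
[ 0.4344977 -0.224946 ]
5 -9 7 0 0.2;5 -10 7 0 0.2;5 -9 6 0 0.2;5 -10 7 0 0.2;5 -9 6 0 0.2
[ 0.426 -0.238  0.024] x [ 0.98 -0.17  0.02] y [-0.13 -0.82 -0.56] z [ 0.12  0.55 -0.83]
2 -5 3 0 0.2;2 -5 3 0 0.2;2 -5 3 0 0.2;2 -5 3 0 0.2;3 -5 4 0 0.2;2 -5 3 0 0.2;3 -5 4 0 0.2;2 -5 3 0 0.2;3 -4 4 0 0.2;2 -5 3 0 0.2;3 -4 4 0 0.2;2 -5 3 0 0.2
[ 0.466 -0.174  0.024] x [ 0.98 -0.17  0.02] y [-0.13 -0.82 -0.56] z [ 0.12  0.55 -0.83]
```

>>> arm_command(
  plan="5 -9 7 0 0.2;5 -10 7 0 0.2;5 -9 6 0 0.2;5 -10 7 0 0.2;5 -9 6 0 0.2;2 -4 3 0 0.2;2 -4 3 0 0.2;2 -4 3 0 0.2;2 -4 3 0 0.2;2 -4 3 0 0.2;2 -4 3 0 0.2",
)

```text
clock: 14.55
eef_pos: [0.4427, -0.21, 0.0221]
ee_rot: [-2.54, 0.213, -0.095]
wrist_force: [-1.4, -3.1, 3.3]
opening: 0.0371
```

```bash
python3 st.py
python3 - <<'E'
from w import *
s,d=grab('wrist','wrist4.png')
from plan import plan
f=np.array([.199,.98]);P=np.array([.607,.079])-.0377*f
t=s['eef_pos'][:2]; p,R=plan([*(t+(P-t)*.3),.024],0,12,cl=.2); print(P)
E
```

```text
14.55 [ 0.4427 -0.21    0.0221] [-0.796  0.728  1.803  0.568  1.048 -1.027] [-1.4 -3.1  3.3]
[[ 0.985 -0.131  0.114]
 [-0.173 -0.818  0.549]
 [ 0.021 -0.56  -0.828]]
3 -6 4 0 0.2;3 -6 4 0 0.2;3 -6 4 0 0.2;3 -6 4 0 0.2;3 -6 4 0 0.2;3 -6 4 0 0.2;3 -5 3 0 0.2;2 -6 4 0 0.2;3 -5 3 0 0.2;2 -6 4 0 0.2;3 -5 3 0 0.2;2 -6 4 0 0.2
[ 0.49  -0.134  0.024] x [ 0.98 -0.17  0.02] y [-0.13 -0.82 -0.56] z [ 0.11  0.55 -0.83]
[0.5994977 0.042054 ]
```

View pics/wrist4.png

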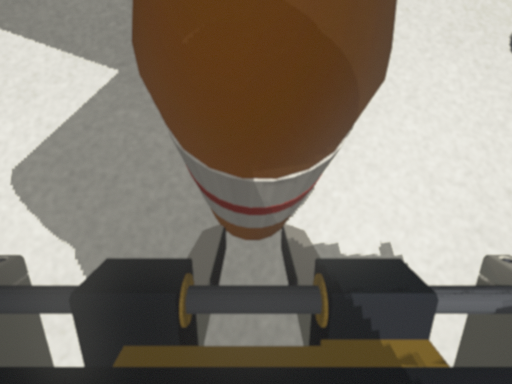

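>>> arm_command(
  plan="3 -6 4 0 0.2;3 -6 4 0 0.2;3 -6 4 0 0.2;3 -6 4 0 0.2;3 -6 4 0 0.2;3 -6 4 0 0.2;3 -5 3 0 0.2;2 -6 4 0 0.2;3 -5 3 0 0.2;2 -6 4 0 0.2;3 -5 3 0 0.2;2 -6 4 0 0.2",
)

```text
clock: 15.8
eef_pos: [0.4897, -0.1343, 0.0242]
ee_rot: [-2.54, 0.213, -0.095]
wrist_force: [-0.9, -1.2, -1.4]
opening: 0.037
```

```bash
python3 st.py
python3 - <<'E'
from w import *
s,d=grab('wrist','wrist5.png')
from plan import plan
f=np.array([.199,.98]);P=np.array([.607,.079])-.0377*f
t=s['eef_pos'][:2]; p,R=plan([*(t+(P-t)*.42),.024],0,12,cl=.2); print(P)
E
```

```text
15.8 [ 0.4897 -0.1343  0.0242] [-0.632  0.718  1.82   0.658  0.989 -0.942] [-0.9 -1.2 -1.4]
[[ 0.985 -0.131  0.115]
 [-0.173 -0.818  0.549]
 [ 0.022 -0.56  -0.828]]
3 -5 4 0 0.2;3 -6 4 0 0.2;3 -5 4 0 0.2;3 -6 4 0 0.2;3 -5 4 0 0.2;3 -6 4 0 0.2;2 -5 4 0 0.2;3 -6 4 0 0.2;2 -5 3 0 0.2;3 -6 4 0 0.2;2 -5 3 0 0.2;3 -6 4 0 0.2
[ 0.536 -0.06   0.024] x [ 0.98 -0.17  0.02] y [-0.13 -0.82 -0.56] z [ 0.11  0.55 -0.83]
[0.5994977 0.042054 ]
```

View pics/wrist5.png

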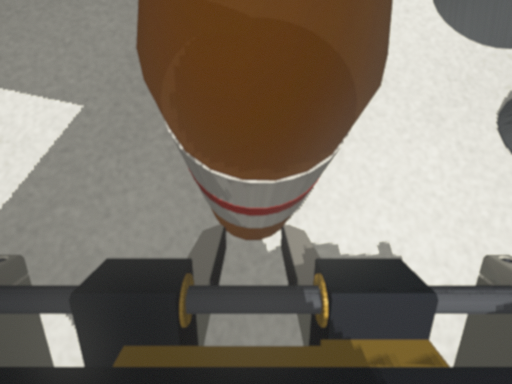

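Still seated in the cradle at (253, 235). Continue.

>>> arm_command(
  plan="3 -5 4 0 0.2;3 -6 4 0 0.2;3 -5 4 0 0.2;3 -6 4 0 0.2;3 -5 4 0 0.2;3 -6 4 0 0.2;2 -5 4 0 0.2;3 -6 4 0 0.2;2 -5 3 0 0.2;3 -6 4 0 0.2;2 -5 3 0 0.2;3 -6 4 0 0.2",
)

```text
clock: 17.05
eef_pos: [0.5358, -0.0606, 0.0236]
ee_rot: [-2.54, 0.213, -0.095]
wrist_force: [-1.0, -1.0, -1.2]
opening: 0.0371
```

```bash
python3 st.py
python3 - <<'E'
from w import *
from plan import plan
s=sensors.state()
f=np.array([.199,.98]);P=np.array([.607,.079])-.0377*f
t=s['eef_pos'][:2]; p,R=plan([*(t+(P-t)*.75),.024],0,12,cl=.2); print(P)
E
```

```text
17.05 [ 0.5358 -0.0606  0.0236] [-0.471  0.728  1.798  0.735  0.939 -0.846] [-1.  -1.  -1.2]
[[ 0.985 -0.132  0.114]
 [-0.173 -0.818  0.549]
 [ 0.021 -0.561 -0.828]]
3 -6 4 0 0.2;3 -6 4 0 0.2;3 -6 4 0 0.2;3 -6 4 0 0.2;3 -6 4 0 0.2;3 -6 4 0 0.2;3 -6 4 0 0.2;3 -5 4 0 0.2;2 -6 4 0 0.2;3 -5 4 0 0.2;2 -6 4 0 0.2;3 -5 3 0 0.2
[0.584 0.016 0.024] x [ 0.98 -0.17  0.02] y [-0.13 -0.82 -0.56] z [ 0.11  0.55 -0.83]
[0.5994977 0.042054 ]
```

>>> arm_command(
  plan="3 -6 4 0 0.2;3 -6 4 0 0.2;3 -6 4 0 0.2;3 -6 4 0 0.2;3 -6 4 0 0.2;3 -6 4 0 0.2;3 -6 4 0 0.2;3 -5 4 0 0.2;2 -6 4 0 0.2;3 -5 4 0 0.2;2 -6 4 0 0.2;3 -5 3 0 0.2",
)

```text
clock: 18.25
eef_pos: [0.5838, 0.0158, 0.0242]
ee_rot: [-2.54, 0.213, -0.095]
wrist_force: [-1.5, -0.9, -0.6]
opening: 0.0374
```

```bash
python3 st.py
python3 - <<'E'
from w import *
for n in ['wrist','top']:
    s,d=grab(n,n+'6.png')
from plan import plan
f=np.array([.199,.98]);P=np.array([.607,.079])-.0377*f
t=s['eef_pos'][:2]; p,R=plan([*P,.024],0,5,cl=.2)
a=cv2.imread('pics/top6.png');cv2.imwrite('pics/top6b.png',cv2.resize(a[90:260,150:390],None,fx=3.3,fy=3.3,interpolation=cv2.INTER_CUBIC))
E
```

```text
18.25 [0.5838 0.0158 0.0242] [-0.311  0.752  1.736  0.792  0.9   -0.727] [-1.5 -0.9 -0.6]
[[ 0.985 -0.131  0.114]
 [-0.173 -0.818  0.549]
 [ 0.021 -0.561 -0.828]]
2 -5 3 0 0.2;2 -5 3 0 0.2;2 -4 3 0 0.2;2 -5 4 0 0.2;3 -4 3 0 0.2
[0.6   0.042 0.024] x [ 0.98 -0.17  0.02] y [-0.13 -0.82 -0.56] z [ 0.11  0.55 -0.83]
```

View pics/wrist6.png

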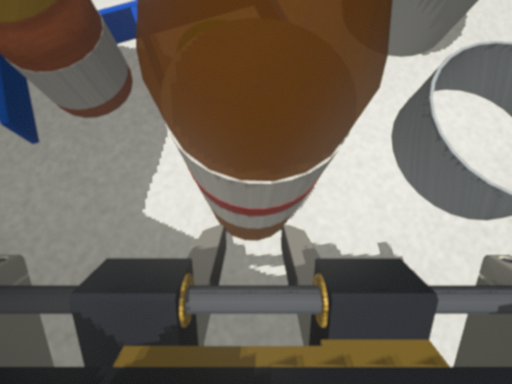

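View pics/top6b.png

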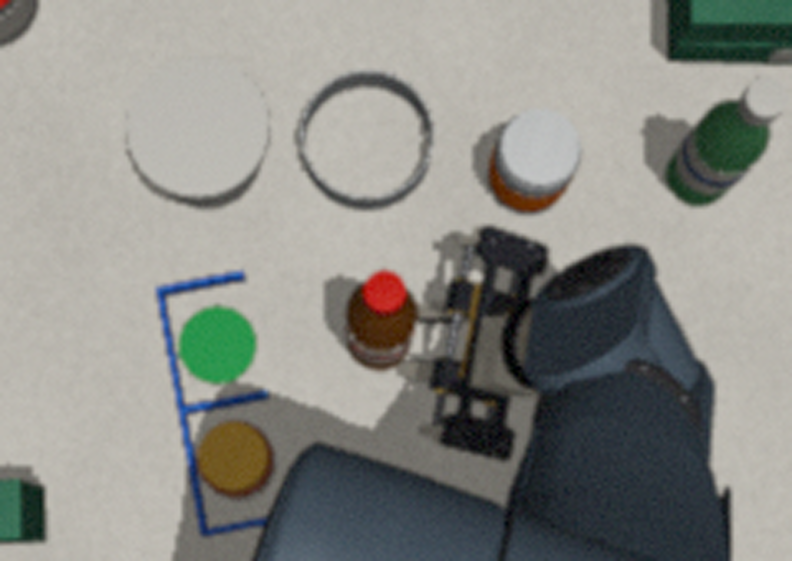

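```bash
cat > cap.py <<'E'
from h import *
def cap(f='tmp.png'):
    s,d=grab('top',f); hsv=cv2.cvtColor(d['img'],cv2.COLOR_RGB2HSV)
    m=cv2.inRange(hsv,(0,180,120),(6,255,255))|cv2.inRange(hsv,(174,180,120),(180,255,255)); m[:100]=0
    k,l,st,c=cv2.connectedComponentsWithStats(m); i=1+st[1:,4].argmax()
    q=ray(d,*c[i],.249); b=q[:2]-[.583,.197]; u=np.array([-.198,.98]); v=np.array([.98,.198])
    print('cap',st[i,4],q.round(4),'along',b@u,'lat',b@v); return q
E
python3 - <<'E'
from cap import *
q=cap(); s=sensors.state(); print(s['eef_pos'],q[:2]-s['eef_pos'][:2])
E
```

```text
cap 123 [0.5895 0.0525 0.249 ] along -0.14293692469690775 lat -0.022284583682152238
[0.58378474 0.01568305 0.02420702] [0.00568044 0.03676918]
```

>>> arm_command(
  plan="2 -5 3 0 0.2;2 -5 3 0 0.2;2 -4 3 0 0.2;2 -5 4 0 0.2;3 -4 3 0 0.2;1 -2 1 0 0.2;0 0 0 0 0.2",
)

```text
clock: 19.1
eef_pos: [0.6009, 0.0433, 0.0244]
ee_rot: [-2.54, 0.212, -0.095]
wrist_force: [0.5, 0.7, 0.3]
opening: 0.0372
```

Run:
```python
from cap import *
from plan import *
q=cap(); s=sensors.state(); print(s['eef_pos'],q[:2]-s['eef_pos'][:2])
f=np.array([.199,.98]); t=s['eef_pos'][:2]
p,R=plan([*(t-.035*f),.030],0,4,cl=.2)
for turn in(-.3,-.4,-.45):
    p2,R2=plan(p,turn,4,p,R,cl=.2); print(turn,np.degrees(np.arctan2(-R2[1,1],-R2[0,1])),R2.round(3)[2])
```

```text
cap 119 [0.6063 0.0796 0.249 ] along -0.11964587028897232 lat -0.00041494794079276236
[0.60079462 0.04313486 0.02441459] [0.00549784 0.03648355]
0 6 -6 0 0.2;0 7 -6 0 0.2;0 6 -6 0 0.2;-1 7 -6 0 0.2
[0.594 0.009 0.03 ] x [ 0.98 -0.17  0.02] y [-0.13 -0.82 -0.56] z [ 0.11  0.55 -0.83]
0 0 0 -0.075 0.2;0 0 0 -0.075 0.2;0 0 0 -0.075 0.2;0 0 0 -0.075 0.2
[0.594 0.009 0.03 ] x [0.98 0.08 0.19] y [ 0.17 -0.83 -0.53] z [ 0.11  0.55 -0.83]
-0.3 101.2577570577215 [ 0.186 -0.529 -0.828]
0 0 0 -0.1 0.2;0 0 0 -0.1 0.2;0 0 0 -0.1 0.2;0 0 0 -0.1 0.2
[0.594 0.009 0.03 ] x [0.96 0.16 0.24] y [ 0.26 -0.82 -0.51] z [ 0.11  0.55 -0.83]
-0.4 107.7503731954613 [ 0.238 -0.508 -0.828]
0 0 0 -0.113 0.2;0 0 0 -0.113 0.2;0 0 0 -0.113 0.2;0 0 0 -0.113 0.2
[0.594 0.009 0.03 ] x [0.94 0.2  0.26] y [ 0.31 -0.81 -0.49] z [ 0.11  0.55 -0.83]
-0.45 111.04581924602506 [ 0.264 -0.495 -0.828]
```

>>> arm_command(
  plan="0 6 -6 0 0.2;0 7 -6 0 0.2;0 6 -6 0 0.2;-1 7 -6 0 0.2;0 0 0 -0.1 0.2;0 0 0 -0.1 0.2;0 0 0 -0.1 0.2;0 0 0 -0.1 0.2;0 0 0 0 0.2",
)

```text
clock: 20.05
eef_pos: [0.5934, 0.008, 0.0297]
ee_rot: [-2.548, -0.299, -0.25]
wrist_force: [1.2, 0.5, -0.8]
opening: 0.0371
```

```bash
python3 st.py
python3 - <<'E'
from cap import *
from plan import *
q=cap('top7.png'); s=sensors.state();R=Ro.from_rotvec(s['ee_rot']).as_matrix()
# contact: front tip inner corners in world
tips=[R@np.array([x,-.0075,.014]) for x in(-.0186,.0186)]; print(np.round(tips,4))
m=(tips[0]+tips[1])[:2]/2; dx=(tips[1]-tips[0])[:2]; n=np.array([-dx[1],dx[0]])/np.linalg.norm(dx); off=m+n*np.sqrt(.03**2-(np.linalg.norm(dx)/2)**2); print('off',off,n)
u=np.array([-.198,.98]); b=q[:2]
p,R=plan([*(b-off-.012*u),.030],0,4,cl=.2)
t=np.array([.583,.197])-.004*u-off; print('final tcp',t)
p,R=plan([*(b-off+.05*u),.030],0,8,p,R,cl=.2)
print(s['eef_pos'])
E
```

```text
20.05 [0.5934 0.008  0.0297] [-0.318  0.754  1.706  0.774  0.923 -1.109] [ 1.2  0.5 -0.8]
[[ 0.958  0.263  0.115]
 [ 0.16  -0.82   0.549]
 [ 0.239 -0.508 -0.828]]
cap 120 [0.6062 0.0796 0.249 ] along -0.11969071109635025 lat -0.0005352763623333797
[[-0.0182  0.0109 -0.0122]
 [ 0.0175  0.0168 -0.0034]]
off [-0.00421579  0.03747597] [-0.16162653  0.986852  ]
6 -3 4 0 0.2;5 -3 3 0 0.2;6 -4 4 0 0.2;5 -3 3 0 0.2
[0.613 0.03  0.03 ] x [0.96 0.16 0.24] y [ 0.26 -0.82 -0.51] z [ 0.11  0.55 -0.83]
final tcp [0.58800779 0.15560403]
0 -7 4 0 0.2;0 -7 4 0 0.2;0 -7 4 0 0.2;0 -6 4 0 0.2;-1 -7 4 0 0.2;0 -6 4 0 0.2;-1 -7 4 0 0.2;0 -6 4 0 0.2
[0.601 0.091 0.03 ] x [0.96 0.16 0.24] y [ 0.26 -0.82 -0.51] z [ 0.11  0.55 -0.83]
[0.5934526  0.00810165 0.02974164]
```

>>> arm_command(
  plan="6 -3 4 0 0.2;5 -3 3 0 0.2;6 -4 4 0 0.2;5 -3 3 0 0.2;0 -4 3 0 0.2;0 -4 2 0 0.2;0 -4 3 0 0.2;0 -4 2 0 0.2;0 -5 3 0 0.2;0 -5 3 0 0.2;-1 -6 3 0 0.2;0 -6 4 0 0.2",
)

```text
clock: 21.3
eef_pos: [0.6042, 0.0747, 0.0299]
ee_rot: [-2.548, -0.298, -0.249]
wrist_force: [0.2, -1.3, -0.4]
opening: 0.0374
```

```bash
python3 st.py
python3 - <<'E'
from cap import *
from plan import *
q=cap('top8.png'); s,d=grab('wrist','wrist8.png'); print(q[:2]-s['eef_pos'][:2])
t=np.array([.588,.1556]);a=s['eef_pos'][:2]
p,R=plan([*(a+(t-a)*.65),.030],0,11,cl=.2)
E
```

```text
21.3 [0.6042 0.0747 0.0299] [-0.202  0.753  1.71   0.824  0.869 -1.043] [ 0.2 -1.3 -0.4]
[[ 0.958  0.262  0.114]
 [ 0.159 -0.82   0.549]
 [ 0.238 -0.508 -0.828]]
cap 118 [0.5988 0.111  0.249 ] along -0.08742837079901057 lat -0.0015975827223603525
[-0.00521407  0.03527492]
0 -4 3 0 0.2;0 -4 2 0 0.2;0 -4 3 0 0.2;0 -4 2 0 0.2;0 -4 3 0 0.2;0 -4 2 0 0.2;0 -4 3 0 0.2;0 -4 2 0 0.2;-1 -5 3 0 0.2;0 -4 2 0 0.2;-1 -5 3 0 0.2
[0.593 0.128 0.03 ] x [0.96 0.16 0.24] y [ 0.26 -0.82 -0.51] z [ 0.11  0.55 -0.83]
```

View pics/wrist8.png

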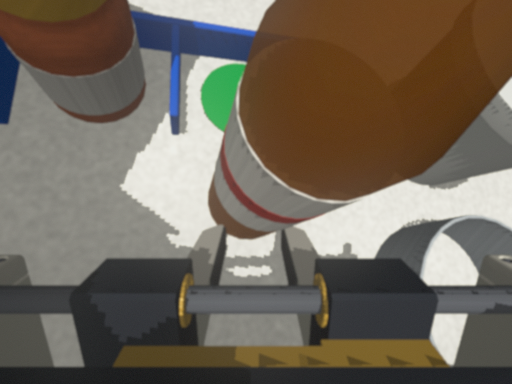

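>>> arm_command(
  plan="0 -4 3 0 0.2;0 -4 2 0 0.2;0 -4 3 0 0.2;0 -4 2 0 0.2;0 -4 3 0 0.2;0 -4 2 0 0.2;0 -4 3 0 0.2;0 -4 2 0 0.2;-1 -5 3 0 0.2;0 -4 2 0 0.2;-1 -5 3 0 0.2",
)

```text
clock: 22.5
eef_pos: [0.5935, 0.1274, 0.0296]
ee_rot: [-2.548, -0.298, -0.249]
wrist_force: [0.7, -1.2, -0.2]
opening: 0.0371
```

```bash
python3 st.py
python3 - <<'E'
from cap import *
from plan import *
q=cap('top9.png'); s,d=grab('wrist','wrist9.png'); print(q[:2]-s['eef_pos'][:2])
t=np.array([.588,.1556]);a=s['eef_pos'][:2]
p,R=plan([*(a+(t-a)*.8),.030],0,7,cl=.2)
a=cv2.imread('pics/top9.png');cv2.imwrite('pics/top9b.png',cv2.resize(a[90:260,150:390],None,fx=3.3,fy=3.3,interpolation=cv2.INTER_CUBIC))
E
```

```text
22.5 [0.5935 0.1274 0.0296] [-0.113  0.736  1.75   0.878  0.812 -1.019] [ 0.7 -1.2 -0.2]
[[ 0.958  0.262  0.114]
 [ 0.159 -0.82   0.549]
 [ 0.238 -0.508 -0.828]]
cap 124 [0.5885 0.1635 0.249 ] along -0.033877073098843746 lat -0.0012263059962535547
[-0.00461419  0.0354344 ]
0 -3 2 0 0.2;0 -3 2 0 0.2;0 -3 1 0 0.2;0 -3 2 0 0.2;0 -3 1 0 0.2;0 -2 2 0 0.2;0 -3 1 0 0.2
[0.589 0.15  0.031] x [0.96 0.16 0.24] y [ 0.26 -0.82 -0.51] z [ 0.11  0.55 -0.83]
```

View pics/wrist9.png

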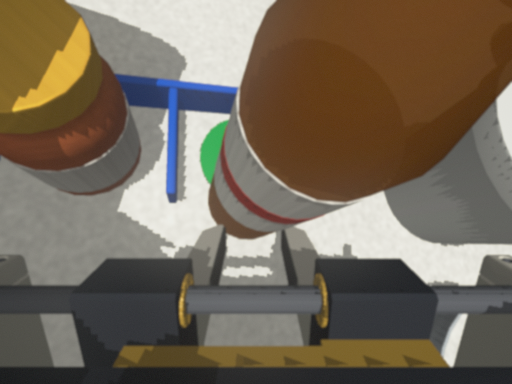

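View pics/top9b.png

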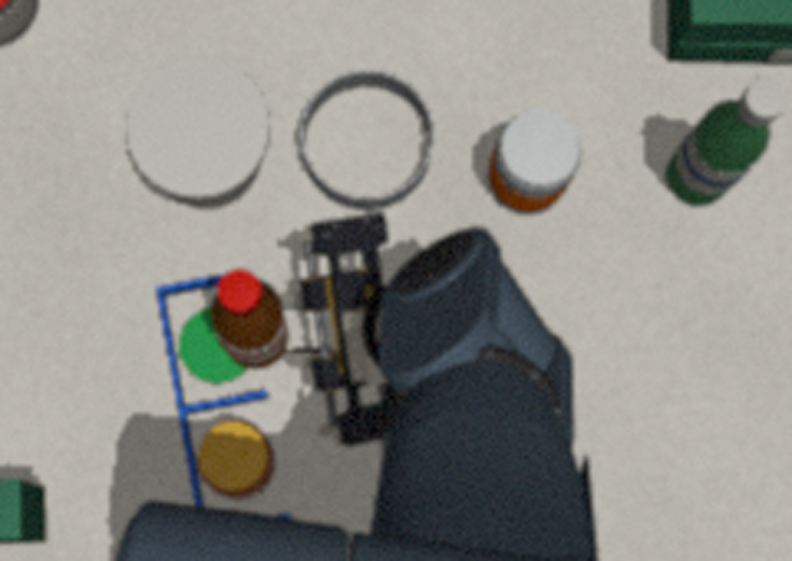

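>>> arm_command(
  plan="0 -3 2 0 0.2;0 -3 2 0 0.2;0 -3 1 0 0.2;0 -3 2 0 0.2;0 -3 1 0 0.2;0 -2 2 0 0.2;0 -3 1 0 0.2",
)

```text
clock: 23.3
eef_pos: [0.5896, 0.1496, 0.0306]
ee_rot: [-2.548, -0.298, -0.249]
wrist_force: [-0.3, -0.9, -0.9]
opening: 0.0373
```

```bash
python3 st.py
python3 - <<'E'
from cap import *
from plan import *
q=cap('top10.png'); s,d=grab('wrist','wrist10.png'); print(q[:2]-s['eef_pos'][:2])
u=np.array([-.198,.98]);a=s['eef_pos'][:2]
g=-.0015-(q[:2]-[.583,.197])@u; print(g)
p,R=plan([*(a+u*g),.030],0,5,cl=.2)
E
```

```text
23.3 [0.5896 0.1496 0.0306] [-0.074  0.73   1.761  0.898  0.791 -1.003] [-0.3 -0.9 -0.9]
[[ 0.958  0.262  0.114]
 [ 0.159 -0.82   0.549]
 [ 0.238 -0.508 -0.828]]
cap 127 [0.5847 0.1863 0.249 ] along -0.010818328688956646 lat -0.0004645981955469636
[-0.00481095  0.03624651]
0.009318328688956646
0 -2 1 0 0.2;0 -1 1 0 0.2;0 -2 1 0 0.2;0 -1 1 0 0.2;0 -2 2 0 0.2
[0.588 0.16  0.03 ] x [0.96 0.16 0.24] y [ 0.26 -0.82 -0.51] z [ 0.11  0.55 -0.83]
```

View pics/wrist10.png

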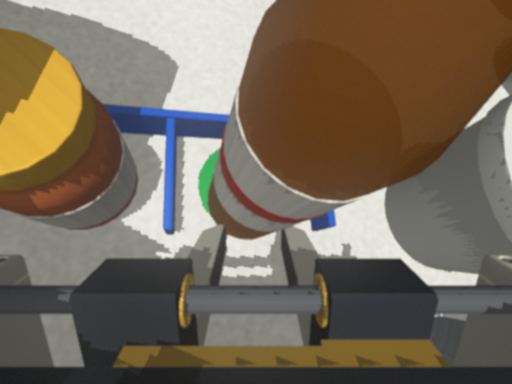

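>>> arm_command(
  plan="0 -2 1 0 0.2;0 -1 1 0 0.2;0 -2 1 0 0.2;0 -1 1 0 0.2;0 -2 2 0 0.2;0 0 0 0 0.2",
)

```text
clock: 24.0
eef_pos: [0.5885, 0.1595, 0.03]
ee_rot: [-2.548, -0.298, -0.249]
wrist_force: [1.4, -0.9, 1.6]
opening: 0.0373
```

```bash
python3 st.py
python3 - <<'E'
from cap import *
from plan import *
q=cap('top11.png'); s=sensors.state()
u=np.array([-.198,.98]);a=s['eef_pos'][:2]
p,R=plan([*(a-u*.06),.032],0,4,cl=.2)
p,R=plan([*(a-u*.14),.20],0,6,p,R,cl=.2)
E
```

```text
24.0 [0.5885 0.1595 0.03  ] [-0.057  0.73   1.764  0.908  0.781 -0.998] [ 1.4 -0.9  1.6]
[[ 0.958  0.263  0.115]
 [ 0.159 -0.82   0.549]
 [ 0.238 -0.508 -0.828]]
cap 123 [0.5839 0.1954 0.249 ] along -0.0017071257484180876 lat 0.000620475693324969
1 13 -8 0 0.2;1 12 -8 0 0.2;0 13 -8 0 0.2;1 12 -9 0 0.2
[0.601 0.101 0.033] x [0.96 0.16 0.24] y [ 0.26 -0.82 -0.51] z [ 0.11  0.55 -0.83]
7 -3 -30 0 0.2;7 -3 -30 0 0.2;7 -3 -30 0 0.2;7 -3 -30 0 0.2;7 -2 -30 0 0.2;7 -3 -30 0 0.2
[0.616 0.023 0.2  ] x [0.96 0.16 0.24] y [ 0.26 -0.82 -0.51] z [ 0.11  0.55 -0.83]
```

>>> arm_command(
  plan="0 4 -3 0 0.2;1 9 -6 0 0.2;1 13 -8 0 0.2;0 13 -8 0 0.2;1 12 -9 0 0.2;4 12 -20 0 0.2;7 -3 -30 0 0.2;7 -3 -30 0 0.2;7 -3 -30 0 0.2;7 -3 -30 0 0.2;7 -2 -30 0 0.2;0 0 0 0 0.2",
)

```text
clock: 25.25
eef_pos: [0.6199, 0.0108, 0.1875]
ee_rot: [-2.55, -0.298, -0.257]
wrist_force: [-0.1, 0.2, -0.1]
opening: 0.0375
```

```bash
python3 st.py
python3 - <<'E'
from cap import *
q=cap('top12.png'); grab('wrist','wrist12.png'); grab('side','side12.png')
a=cv2.imread('pics/top12.png');cv2.imwrite('pics/top12b.png',cv2.resize(a[90:260,110:390],None,fx=2.8,fy=2.8,interpolation=cv2.INTER_CUBIC))
E
```

```text
25.25 [0.6199 0.0108 0.1875] [-0.3    0.547  1.589  0.657  1.154 -0.852] [-0.1  0.2 -0.1]
[[ 0.957  0.264  0.12 ]
 [ 0.157 -0.822  0.547]
 [ 0.243 -0.505 -0.828]]
cap 124 [0.5837 0.1954 0.249 ] along -0.001734149549365238 lat 0.0003179980858296379
```

View pics/top12b.png

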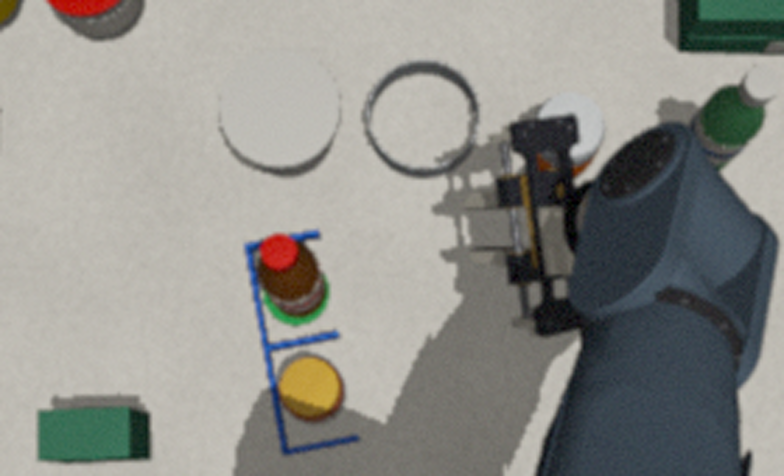

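View pics/wrist12.png

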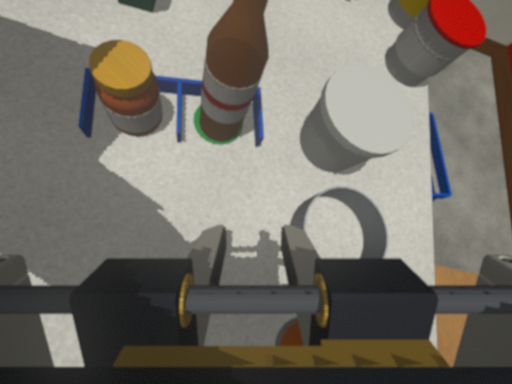

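View pics/side12.png

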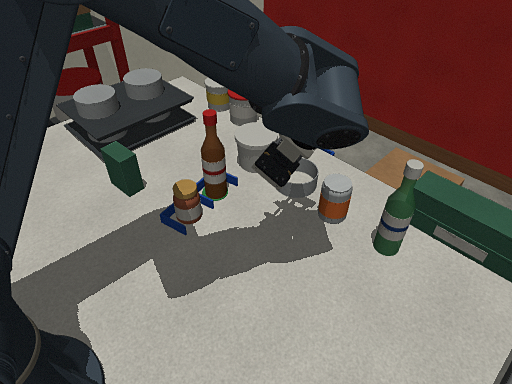

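```bash
python3 -c "
from h import *
s=sensors.state();print(s['qd'].round(4),s['wrist_force'].round(2));print(robot.close_job())"
```

```text
[ 0.0133  0.0138  0.012   0.0009 -0.0027  0.0009] [-0.16 -0.01 -0.94]
the job is handed in; nothing more can be done
None
```

The amber bottle is standing upright in the empty bay on the green spot, the hand is clear, and the job is handed in at about 25 s of the 61 s allowed. No verdict was reported.

- **Tilting the hand:** With the tool pointing straight down, the gripper's wide body would have hit the bottle above the fingers. Moves only allow a turn about the tool's own axis. So I drove the arm to its reach limit twice, where it leans the tool, and kept the resulting tilt of about 34°.
- **Pushing:** I slid the bottle about 17–23 mm above the counter with the half-closed fingertips as a cradle, never gripping it. The first push went diagonally to the bay's axis. I then backed off, turned the tool, and pushed straight in.
- **Bottle position:** After I backed away, the top camera put the bottle's cap 1.7 mm towards the bay's mouth and 0.3 mm sideways from the spot's centre. All three pictures show it standing inside the walls.
- **Everything else:** The jar and the five bystanders look unmoved in the pictures. I judged them by eye and did not measure each one.
- **Forces:** Wrist force readings between moves stayed under about 5 N, and about 1 N remained at the end.
- **Disagreements:** None of the checks failed. The top and side cameras differed by about 3 mm at most on the spot and by up to about 5 mm on the cap.

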